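# Shift the desktop H-gate shifter into third

## Task

The desktop gear shifter on the bench stands in neutral, on the left side of its H-pattern gate, and its third-gear contact has to be made for a signal check. Push its lever with the fingertips across the neutral channel to the middle lane, then forward, away from the robot, until it is fully home in the third slot (the front slot of the middle lane), entering no other slot on the way. Only push the lever, never pinch it between the fingers; leave everything else on the bench where it is and finish with the hand clear.

Things in the scene. Friction and masses are not known exactly. Their poses are not given: they have to be found in the camera images.
- shifter: The shifter, clamped fast to the bench: grey housing 130 x 124 mm on a black base 150 x 130 mm, a low clamp in front reaching 110 mm from the middle. Origin: middle of its underside, at bench height. Its +x is 'forward' (away from the robot, yaw within 20 degrees), +y 'left', +z up. An aluminium gate plate 120 x 120 mm tops it, its upper face 113 mm above the bench.
- gate_centre (a point): Middle of the gate on the plate's upper face: a neutral channel along y crosses three lanes along x, at y = 21.7, 0 and -21.7 mm. The dark slots are 14 mm wide and reach 29 mm forward and back. Front slots from left to right: first, third, fifth; back: second, fourth, sixth. Rounded rib noses guide the lever in only if it is within about 3 mm (at the plate) of the lane.
- knob_centre (a point): Centre of the lever's black knob, a rounded block 36 x 36 mm, 40 mm tall, square to the shifter. It sits on a 10 mm steel stick that pivots 25 mm above the bench, straight below the gate centre; the knob centre is 165 mm from the pivot, so 190 mm above the bench when upright (knob top 210 mm, underside 170 mm, 57 mm above the plate).
- lever_across (a joint): Sideways lean of the lever, rad: 0 in the middle lane, positive to the right (shifter's -y), about -0.25 in the left lane, +0.25 in the right lane (stops at -0.26 and 0.26). Starts between -0.25 and -0.14. It stays where it is left; about 2 N at the knob moves it. Knob centre is then at y = -165 mm x sin(value).
- lever_forward (a joint): Fore-and-aft lean of the lever, rad: 0 in neutral, positive forward (shifter's +x), about 0.26 fully home in a front slot, where it meets its stop; -0.26 in a back slot. It stays where it is left; about 2 N at the knob moves it. Free play in the neutral channel is about 0.03 either way, and across within a lane the same.
- spare_knob: Bystander, to be left alone: spare round steel shifter knob, 44 mm wide, 48 mm tall, standing beside the shifter. Origin under its middle.
- flux_jar: Bystander, to be left alone: small jar, 40 mm wide, 45 mm tall, beside the shifter. Origin under its middle.
- screwdriver: Bystander, to be left alone: screwdriver 160 mm long lying beside the shifter. Origin under its middle.
- debug_probe: Bystander, to be left alone: flat black box 110 x 70 x 24 mm. Origin under its middle.
- mug: Bystander, to be left alone: white mug, 80 mm wide, 90 mm tall. Origin under its middle.
- solder_reel: Bystander, to be left alone: small reel, 60 mm wide, 40 mm tall, standing on its flange. Origin under its middle.
- esd_brush: Bystander, to be left alone: wooden-handled brush 160 mm long, lying flat. Origin under its middle.

How it is judged:
On the way, in this order (a step that is already met when the one before it is completed fails the run):
1. the lever is across in the middle lane, still in neutral (value of joint lever_across between -0.08 and 0.08 rad and value of joint lever_forward between -0.09 and 0.09 rad), for 0.05 s.
2. the lever is forward in the third slot (value of joint lever_across between -0.05 and 0.05 rad and value of joint lever_forward above 0.215 rad), for 0.2 s.
At the end, for the whole second after the job is handed in: The lever rests in the third slot: leaning forward more than 0.215 rad (stop at 0.26) and within 0.05 rad of the middle lane, at rest (all of step 2 and velocity of joint lever_forward between -0.05 and 0.05 rad/s); the robot touches nothing.
It fails at once if the lever entered a slot of the left or right lane ((value of joint lever_across below -0.13 rad or value of joint lever_across above 0.13 rad) and (value of joint lever_forward below -0.12 rad or value of joint lever_forward above 0.12 rad)).
It fails at once if the lever entered a back slot (value of joint lever_forward below -0.12 rad).
It fails at once if the knob was pinched between the fingers (fingers press opposite sides at once) ((contact force between the fingers and lever_forward_c0 above 0.7 N and contact force between the fingers and lever_forward_c1 above 0.7 N) or (contact force between the fingers and lever_forward_c2 above 0.7 N and contact force between the fingers and lever_forward_c3 above 0.7 N)).
It fails at once if a bystander was moved by more than 30 mm, lifted or knocked over (distance of any of spare_knob, flux_jar, screwdriver, debug_probe, mug, solder_reel, esd_brush from where it was at the start of the episode above 0.03 m or height (world z) of any of spare_knob, flux_jar, screwdriver, debug_probe, mug, solder_reel, esd_brush above 0.02 m or angle between any of spare_knob, flux_jar, mug, solder_reel's own z axis and vertical above 0.5 rad).
It also fails if it takes over 38 s, if anything falls off the work surface, if the arm or the gripper's body presses on something with over 40 N, if the wrist force passes 120 N, or if a joint passes its speed limit or range.

## Robot

A 6-joint arm with a two-finger parallel gripper is mounted at the origin on the work surface. World frame = base frame: x ahead of the robot, y to its left, z up, the work surface at z = 0. Lengths are in m, angles in rad, forces in N, time in s.
With the tool pointing down it reaches from about 0.375 to 0.9 m from the base axis. Payload 3.1 kg.
Tool frame: the origin (TCP) lies at the very end of the fingers, on their centre line; the grasp point (between the pads) lies 19 mm behind it; z points along the fingers, y is the line along which they close (so a half turn about z gives the same grasp; the last joint's range is limited). The gripper opens to 87 mm and grips with 3 to 60 N. Pads are 19 mm wide; open, the fingers measure 117 mm over their backs; the gripper's body (75 mm by 190 mm) begins 51 mm behind the grasp point.
Start: joints at [1.024, 0.527, 1.433, -0, 1.181, -0.178], TCP at [0.225, 0.583, 0.223] pointing down, gripper open.
Joint ranges: [-3.08, 3.08], [-0.75, 2.2], [0.22, 2.44], [-1.43, 4.57], [0, 2.65], [-2.85, 2.85]. Speed limits (rad/s): [2.79, 2.79, 3.14, 3.14, 3.14, 3.14].

## Interface

Orientations are given as a unit quaternion [x, y, z, w].
In Python, from rig import robot gives the robot as it stands. The module is installed in compiled form; this text tells all that it offers.
- The arm moves only by the tool servo_tool, never from a script. Its argument "rows" is one flat list of numbers, 5 for each row, row after row: the closure, from -1 (fully open) to 1 (shut), so that 0 is half open, then the shift along the tool's x, y, z in m, then the turn about the tool's z in degrees. A call has 1 to 5 rows; each row shifts and turns the commanded pose from where the row before left it, along the tool's axes as they then stand; what a row does not reach is not made up. A row lasts 1/12 s, in which the tool goes at most 41.7 mm and 7.16 degrees, less where a joint would pass 70% of its speed; a pose out of reach is approached as far as the arm can. A call with a gripper value outside its range is refused whole. The fingers move at their own pace and stop on an object; "newtons" is the grip in N (left out, the last holds). Time passes only in rows, so rows that do not move let the fingers close. It gives the time, the measured TCP pose, the force, the opening and the grip force at its end, in the units of the state.
- robot.get_obs(): the state, without advancing time (a new reading comes with each control period).
- robot.camera(name): name is "side" or "top"; returns a dict with "pixels" (400x640x3 uint8, red, green, blue), "intrinsics" (3x3 intrinsics, pixels), "dist" ([k1, k2, p1, p2, k3] as OpenCV has them; the pictures are not rectified), "rvec" (rotation vector, rad) and "tvec" (3), from world to camera coordinates, as OpenCV has them. Camera axes: x right, y down, z forward; pixel columns grow to the right and rows downward; lengths in m; the calibration is good to about 2 mm. A picture is of the moment at which its call begins. There is no depth.
- robot.hand_in(): hands the job in; it is judged then, once.
Trained networks look in a picture, given as the dict that the camera call returned (one of the last four; its "shot" number tells which), for a name from the list of things; names that differ only in an ending like _2 or _b are one class to them, and where a whole thing is asked for, a point or a joint stands for the part that bears it (a point fixed in the world has none). Each returns a list of dicts, best first, with "score" (0 to 1); they miss things now and then, are a little off and sometimes report something else, mostly with a low value. They report only what shows in the picture. A call takes as long as a camera call.
- robot.spot_in(picture, query): "at" ([x, y, z] in m, in world coordinates, good to about 4 mm: the middle of the surface that is visible of it).
- robot.outline_of(picture, query): "region" (400x640 bool, what is visible of it).
- robot.place_of(picture, query): "at" ([x, y, z] in m, in world coordinates, good to about 4 mm: a listed point, or the origin of a listed thing).
The state is a dict: "time": time; "q": joint angles; "joint_velocities": joint speeds; "joint_torque": joint torques, N m; "position": TCP position; "tool_rot": TCP orientation; "ft_force": force on the tool from outside, world axes, zero at the start; "moment": the same for the moment, N m; "grip_width": finger opening in m; "grip_force": force on a finger pad.
Only numpy, scipy, OpenCV 4.12 (cv2) and the standard library are available. Lean on these libraries where they do the work, as an engineer would, in place of code of your own. Each camera call takes 0.05 s, during which the arm holds its last target. There are 200 camera calls.

## Working session

There is one attempt and no reset: what is moved stays moved. The work goes in short steps, Python scripts to look and compute and a tool call to move; the robot and the scene stay as the last step left them, time stands still between calls to the robot, and variables do not carry over. Pictures are saved under pics/ and viewed, at most 10 in all, crops included, and the job is handed in when it is done.

Besides the shell and the picture viewer there is one more tool, called after ">>>" as name(argument=value, ...) on one line, values as JSON. servo_tool: Moves the arm, as the interface text tells. Its arguments: {"type":"object","properties":{"rows":{"type":"array","items":{"type":"number"}},"newtons":{"type":"number"}},"required":["rows"]}

```bash
mkdir -p pics
cat > h.py <<'E'
import numpy as np, cv2
from rig import robot
def proj(c,P):
    return cv2.projectPoints(np.float64(P).reshape(-1,1,3),c["rvec"],c["tvec"],c["intrinsics"],np.float64(c["dist"]))[0].reshape(-1,2)
def ray_z(c,uv,z):
    n=cv2.undistortPoints(np.float64(uv).reshape(-1,1,2),c["intrinsics"],np.float64(c["dist"])).reshape(-1,2)
    R=cv2.Rodrigues(np.float64(c["rvec"]))[0]; t=np.float64(c["tvec"]).ravel(); o=-R.T@t
    d=np.c_[n,np.ones(len(n))]@R
    return o+d*((z-o[2])/d[:,2])[:,None]
E
python3 - <<'E'
from h import *
ims=[]
for n in("top","side"):
    c=robot.camera(n); cv2.imwrite(f"pics/{n}0.png",c["pixels"][:,:,::-1])
    R=cv2.Rodrigues(np.float64(c["rvec"]))[0]; print(n,"cam at",(-R.T@np.float64(c["tvec"]).ravel()).round(3),"fwd",R[2].round(2))
    for q in("shifter","gate_centre","knob_centre"):
        print(q,[(np.round(d["at"],4),round(d["score"],2)) for d in robot.place_of(c,q)[:2]])
o=robot.get_obs();print(o["time"],o["position"],o["tool_rot"],o["grip_width"])
E
```

```text
top cam at [ 3.060e-01 -1.000e-03  1.398e+00] fwd [ 0.18  0.   -0.98]
shifter [(array([ 0.5669, -0.0862,  0.0039]), 0.9)]
gate_centre []
knob_centre [(array([ 0.5689, -0.061 ,  0.1856]), 0.54)]
side cam at [ 0.224 -0.556  0.847] fwd [ 0.32  0.58 -0.75]
shifter [(array([ 0.5659, -0.087 , -0.0031]), 0.78)]
gate_centre [(array([ 0.5663, -0.0841,  0.1096]), 0.79), (array([ 0.4022,  0.3738, -0.0037]), 0.34)]
knob_centre [(array([ 0.5713, -0.0601,  0.1874]), 0.81)]
0.4 [0.22521856 0.58289162 0.22238876] [ 1.83368459e-01  9.83044243e-01 -1.39368863e-04 -7.26692592e-05] 0.08670917258036652
```

View pics/top0.png

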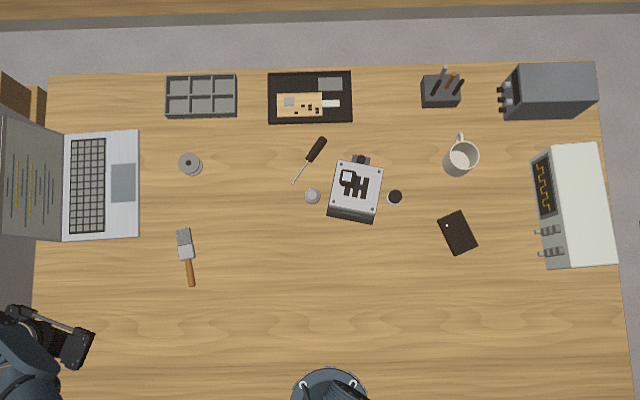

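View pics/side0.png

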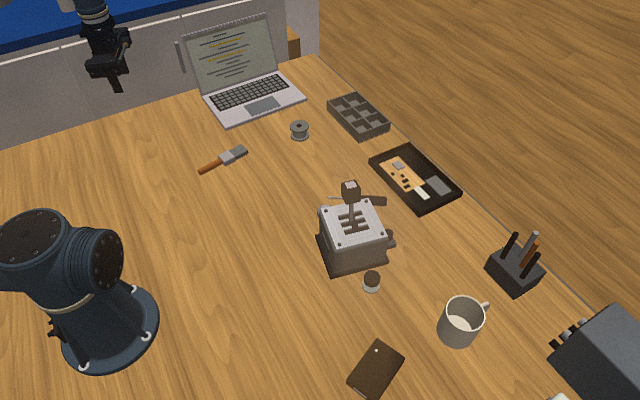

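The top picture shows the shifter at about (355,190), leaning a few degrees clockwise. The knob is near (347,176), on the left, with flux jars and the spare knob at (312,196) and (394,197). Next I measure the yaw from the plate.

Run:
```python
from h import *
c=robot.camera("top"); im=c["pixels"]
cv2.imwrite("pics/top_crop.png",cv2.resize(im[140:240,290:420,::-1],None,fx=6,fy=6,interpolation=cv2.INTER_CUBIC)[:600,:780])
a=im[140:240,290:420].astype(int)
m=((a.min(2)>140)&(np.ptp(a,axis=2)<25)).astype(np.uint8)
n,l,s,_=cv2.connectedComponentsWithStats(m); k=1+s[1:,4].argmax()
v,u=np.nonzero(l==k); P=ray_z(c,np.c_[u+290,v+140],0.113)
r=cv2.minAreaRect(np.float32(P[:,:2]*1000)); print("plate",r)
for q in("spare_knob","flux_jar","screwdriver"):
    print(q,[(np.round(d["at"],3),round(d["score"],2)) for d in robot.place_of(c,q)[:1]])
for d in robot.outline_of(c,"knob_centre")[:1]:
    v,u=np.nonzero(d["region"]); print("knob px",u.min(),u.max(),v.min(),v.max(),len(u),d["score"])
```

```text
plate ((565.0982055664062, -86.87834930419922), (120.23963928222656, 122.49678802490234), 77.15880584716797)
spare_knob [(array([ 0.558,  0.026, -0.003]), 0.62)]
flux_jar [(array([ 0.546, -0.2  ,  0.002]), 0.45)]
screwdriver [(array([ 0.662,  0.041, -0.   ]), 0.67)]
knob px 341 356 170 186 228 0.78
```

View pics/top_crop.png

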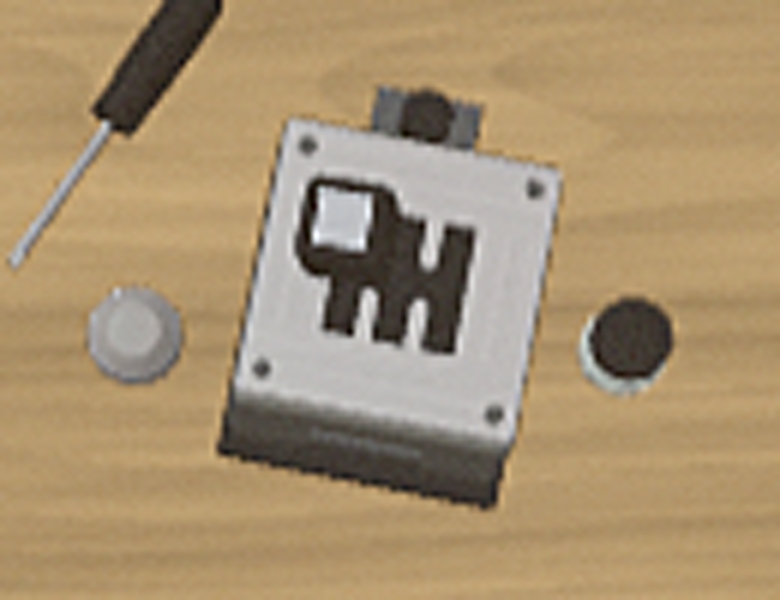

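The plate measures 120 x 122 mm, which fits. Its centre is (0.565, -0.087) and its yaw is -12.8°. The knob is at y' ≈ +27 mm (lean about -0.16), which is in range. With closed fingers, I first turn the tool to the shifter's axes and then approach the knob's left side.

>>> servo_tool(rows=[1, 0, 0, 0, -4.13, 1, 0, 0, 0, -4.13, 1, -0.024, -0.0246, 0, 0, 1, -0.024, -0.0246, 0, 0, 1, -0.024, -0.0246, 0, 0], newtons=5)

```text
time: 1.07
position: [0.2791, 0.4943, 0.2225]
tool_rot: [0.111, 0.994, 0.0, 0.0]
ft_force: [-0.0, 0.2, 0.4]
grip_width: 0.0613
grip_force: 0.0
```

>>> servo_tool(rows=[1, -0.024, -0.0246, 0, 0, 1, -0.024, -0.0246, 0, 0, 1, -0.024, -0.0246, 0, 0, 1, -0.024, -0.0246, 0, 0, 1, -0.024, -0.0246, 0, 0])

```text
time: 1.48
position: [0.3693, 0.347, 0.2228]
tool_rot: [0.112, 0.994, 0.0, 0.0]
ft_force: [0.0, -0.4, 0.5]
grip_width: 0.0285
grip_force: 0.0
```

>>> servo_tool(rows=[1, -0.024, -0.0246, 0, 0, 1, -0.024, -0.0246, 0, 0, 1, -0.024, -0.0246, 0, 0, 1, -0.024, -0.0246, 0, 0, 1, -0.024, -0.0246, 0, 0])

```text
time: 1.9
position: [0.459, 0.2002, 0.2228]
tool_rot: [0.112, 0.994, 0.0, 0.0]
ft_force: [0.6, 0.2, -1.0]
grip_width: 0.0016
grip_force: 0.0
```

>>> servo_tool(rows=[1, -0.024, -0.0244, 0.004, 0, 1, -0.024, -0.0244, 0.004, 0, 1, -0.024, -0.0244, 0.004, 0, 1, -0.024, -0.0244, 0.004, 0, 1, -0.024, -0.0244, 0.004, 0])

```text
time: 2.32
position: [0.5488, 0.0544, 0.2026]
tool_rot: [0.112, 0.994, 0.0, 0.0]
ft_force: [0.6, 0.0, 0.7]
grip_width: 0.0003
grip_force: 0.0
```

>>> servo_tool(rows=[1, -0.023, -0.0244, 0.01, 0, 1, -0.02, -0.0244, 0.01, 0, 1, 0, 0, 0.003, 0, 1, 0, 0, 0, 0, 1, 0, 0, 0, 0])

```text
time: 2.73
position: [0.5783, -0.0007, 0.1792]
tool_rot: [0.112, 0.994, 0.0, -0.001]
ft_force: [0.5, 0.1, -0.2]
grip_width: 0.0003
grip_force: 0.0
```

```bash
cat > st.py <<'E'
from h import *
O=np.array([.5655,-.087]); F=np.array([.975,-.2222]); L=np.array([.2222,.975])
def sh(p): d=np.asarray(p)[:2]-O; return (d@F*1000).round(1),(d@L*1000).round(1),round(p[2]*1000,1)
def look(name,views=("top","side")):
    o=robot.get_obs(); print("t",round(o["time"],2),"tcp x'y'z",sh(o["position"]),"F",np.round(o["ft_force"],1))
    t=[]
    for n in views:
        c=robot.camera(n)
        for d in robot.place_of(c,"knob_centre")[:1]: print(n,"knob",sh(d["at"]),round(d["score"],2))
        u,v=proj(c,[[*O,.17]])[0].astype(int); y,x=max(v-65,0),max(u-65,0)
        t.append(cv2.resize(c["pixels"][y:y+130,x:x+130,::-1],(400,400),interpolation=cv2.INTER_CUBIC))
    cv2.imwrite(f"pics/{name}.png",np.hstack(t))
E
python3 -c "from st import *; look('a')"
```

```text
t 2.73 tcp x'y'z (np.float64(-6.7), np.float64(86.9), np.float64(179.2)) F [ 0.5  0.1 -0.2]
top knob (np.float64(3.0), np.float64(0.2), 2.8) 0.51
side knob (np.float64(3.8), np.float64(26.4), 187.1) 0.76
```

View pics/a.png

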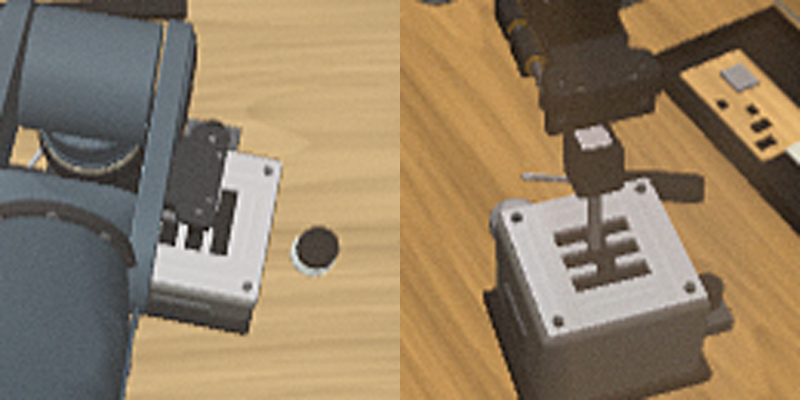

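The side view on the right half shows the closed fingers behind the knob (about (595,155)), not touching it, with the stick in the left-hand part of the channel. I centre fore/aft and push right slowly.

>>> servo_tool(rows=[1, -0.008, -0.006, 0, 0, 1, 0, -0.005, 0, 0, 1, 0, -0.004, 0, 0, 1, 0, -0.003, 0, 0, 1, 0, -0.003, 0, 0])

```text
time: 3.35
position: [0.5819, -0.0238, 0.1795]
tool_rot: [0.112, 0.994, 0.0, -0.0]
ft_force: [0.0, -0.1, -0.6]
grip_width: 0.0007
grip_force: 0.0
```

>>> servo_tool(rows=[1, 0, -0.003, 0, 0, 1, 0, -0.003, 0, 0, 1, 0, -0.003, 0, 0, 1, 0, -0.003, 0, 0, 1, 0, -0.003, 0, 0])

```text
time: 3.77
position: [0.5792, -0.0376, 0.18]
tool_rot: [0.112, 0.994, 0.001, 0.001]
ft_force: [1.0, 2.4, 2.8]
grip_width: 0.0005
grip_force: 1.7
```

```bash
python3 -c "from st import *; look('b',('side',))"
```

```text
t 3.77 tcp x'y'z (np.float64(2.4), np.float64(51.2), np.float64(180.0)) F [1.  2.4 2.8]
side knob (np.float64(1.5), np.float64(21.6), 188.0) 0.79
```

>>> servo_tool(rows=[1, 0, -0.003, 0, 0, 1, 0, -0.003, 0, 0, 1, 0, -0.003, 0, 0, 1, 0, -0.003, 0, 0, 1, 0, 0, 0, 0])

```text
time: 4.28
position: [0.5761, -0.0504, 0.1795]
tool_rot: [0.112, 0.994, -0.0, 0.0]
ft_force: [-0.7, 1.1, 1.2]
grip_width: 0.0007
grip_force: 0.7
```

```bash
python3 -c "from st import *; look('c')"
```

```text
t 4.28 tcp x'y'z (np.float64(2.2), np.float64(38.0), np.float64(179.5)) F [-0.7  1.1  1.2]
side knob (np.float64(2.8), np.float64(12.1), 188.8) 0.61
```

View pics/c.png

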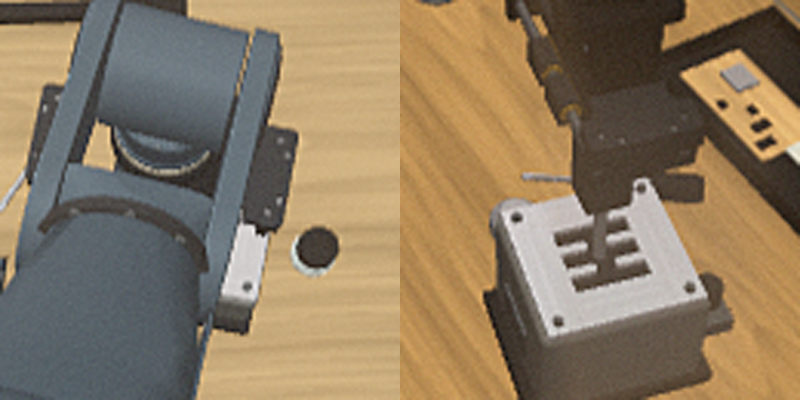

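In the side view the gripper body hides most of the knob, and the stick is at about (598,245), between the left and middle lanes. I push a little further and then back off for a clear view.

>>> servo_tool(rows=[1, 0, -0.003, 0, 0, 1, 0, -0.003, 0, 0, 1, 0, 0, 0, 0])

```text
time: 4.73
position: [0.5747, -0.0559, 0.1796]
tool_rot: [0.112, 0.994, -0.0, -0.0]
ft_force: [0.4, 1.6, 1.1]
grip_width: 0.0005
grip_force: 0.6
```

>>> servo_tool(rows=[1, 0, 0.03, 0, 0, 1, 0.03, 0.02, 0, 0, 1, 0.035, 0, 0, 0, 1, 0.035, 0, 0, 0, 1, 0, 0, 0, 0])

```text
time: 5.15
position: [0.4779, 0.0182, 0.1778]
tool_rot: [0.111, 0.994, 0.0, -0.008]
ft_force: [-0.8, 0.1, 0.4]
grip_width: 0.0006
grip_force: 0.0
```

```bash
python3 -c "from st import *; look('d')"
```

```text
t 5.15 tcp x'y'z (np.float64(-108.7), np.float64(83.1), np.float64(177.8)) F [-0.8  0.1  0.4]
top knob (np.float64(-1.3), np.float64(5.2), 187.0) 0.52
side knob (np.float64(4.1), np.float64(5.0), 187.7) 0.73
```

View pics/d.png

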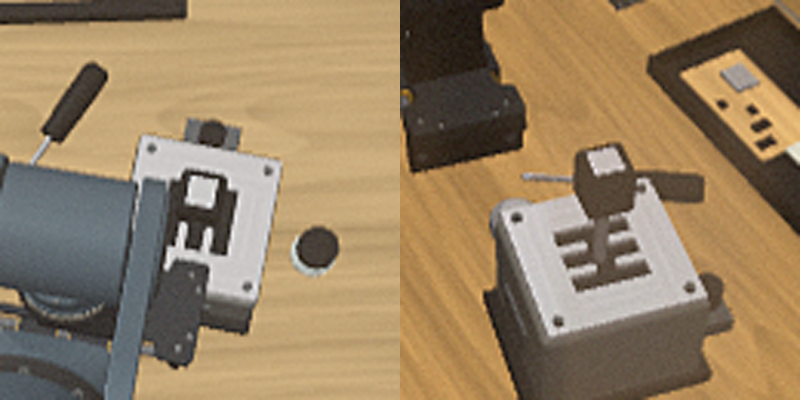

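The knob is now clear in both views, with its bright top at about (203,190) in the top crop. I measure the top face's position exactly.

```bash
cat >> st.py <<'E'
def topface():
    for n in("top","side"):
        c=robot.camera(n); im=c["pixels"].astype(int)
        u,v=proj(c,[[*O,.21]])[0].astype(int); y,x=v-16,u-16
        for z in(0.21,):
            a=im[y:y+30,x:x+32]; m=((a.min(2)>130)&(np.ptp(a,axis=2)<45)).astype(np.uint8)
            N,l,s,ce=cv2.connectedComponentsWithStats(m)
            for k in range(1,N):
                if s[k,4]>15: print(n,"area",s[k,4],"x'y'",sh(ray_z(c,[ce[k]+[x,y]],z)[0]))
E
python3 -c "from st import *; topface()"
```

```text
top area 401 x'y' (np.float64(17.0), np.float64(-1.3), np.float64(210.0))
top area 90 x'y' (np.float64(-0.6), np.float64(3.1), np.float64(210.0))
side area 79 x'y' (np.float64(0.4), np.float64(4.8), np.float64(210.0))
side area 39 x'y' (np.float64(14.9), np.float64(-30.8), np.float64(210.0))
side area 24 x'y' (np.float64(-35.8), np.float64(-21.9), np.float64(210.0))
```

The top face gives a knob centre of y' ≈ 3.5 mm: inside the guide window, but only just. One more 3 mm nudge will centre it.

>>> servo_tool(rows=[1, -0.035, 0, 0, 0, 1, -0.035, 0, 0, 0, 1, -0.035, -0.01, 0, 0, 1, 0, -0.015, 0, 0, 1, 0, 0, 0, 0])

```text
time: 5.87
position: [0.5882, -0.0357, 0.1792]
tool_rot: [0.113, 0.994, -0.001, 0.001]
ft_force: [-0.7, 0.0, 0.5]
grip_width: 0.0005
grip_force: 0.0
```

```bash
python3 -c "from st import *; print(sh(robot.get_obs()['position']))"
```

```text
(np.float64(10.7), np.float64(55.1), np.float64(179.2))
```

>>> servo_tool(rows=[1, 0.009, -0.008, 0, 0, 1, 0, -0.007, 0, 0, 1, 0, -0.005, 0, 0, 1, 0, -0.003, 0, 0, 1, 0, -0.003, 0, 0])

```text
time: 6.28
position: [0.571, -0.0557, 0.1797]
tool_rot: [0.112, 0.994, 0.0, 0.0]
ft_force: [1.0, 1.7, -0.2]
grip_width: 0.0005
grip_force: 1.0
```

>>> servo_tool(rows=[1, 0, 0, 0, 0])

```text
time: 6.37
position: [0.571, -0.0559, 0.1798]
tool_rot: [0.112, 0.994, 0.0, 0.0]
ft_force: [0.2, 0.7, 0.6]
grip_width: 0.0006
grip_force: 0.0
```

```bash
python3 -c "from st import *; print(sh(robot.get_obs()['position']))"
```

```text
(np.float64(-1.6), np.float64(31.6), np.float64(179.8))
```

Another 3 mm, then back off to behind the knob (left, back, then right).

>>> servo_tool(rows=[1, 0, -0.002, 0, 0, 1, 0, -0.0015, 0, 0, 1, 0, 0, 0, 0, 1, 0, 0.02, 0, 0, 1, 0.03, 0.01, 0, 0])

```text
time: 6.78
position: [0.5534, -0.0245, 0.1802]
tool_rot: [0.113, 0.994, -0.001, 0.005]
ft_force: [0.9, 0.9, -0.1]
grip_width: 0.0003
grip_force: 0.0
```

>>> servo_tool(rows=[1, 0.035, 0, 0, 0, 1, 0, 0, 0, 0])

```text
time: 6.95
position: [0.5032, -0.0119, 0.1776]
tool_rot: [0.111, 0.994, 0.001, -0.008]
ft_force: [-1.4, 0.3, -0.5]
grip_width: 0.0003
grip_force: 0.0
```

```bash
python3 -c "
from st import *; print(sh(robot.get_obs()['position'])); look('e'); topface()"
```

```text
(np.float64(-77.4), np.float64(59.3), np.float64(177.6))
t 6.95 tcp x'y'z (np.float64(-77.4), np.float64(59.3), np.float64(177.6)) F [-1.4  0.3 -0.5]
top knob (np.float64(0.9), np.float64(-0.3), 189.6) 0.63
side knob (np.float64(0.4), np.float64(2.9), 189.3) 0.87
top area 135 x'y' (np.float64(14.6), np.float64(-25.1), np.float64(210.0))
side area 81 x'y' (np.float64(0.4), np.float64(1.2), np.float64(210.0))
side area 33 x'y' (np.float64(15.7), np.float64(-31.2), np.float64(210.0))
side area 25 x'y' (np.float64(-36.0), np.float64(-21.7), np.float64(210.0))
```

The knob is centred (y' ≈ 1 mm). I go behind it.

>>> servo_tool(rows=[1, 0, -0.03, 0, 0, 1, 0, -0.028, 0, 0, 1, 0, 0, 0, 0, 1, 0, 0, 0, 0])

```text
time: 7.58
position: [0.5012, -0.0735, 0.1796]
tool_rot: [0.114, 0.994, -0.0, 0.001]
ft_force: [-0.5, 1.0, 0.8]
grip_width: 0.0006
grip_force: 0.0
```

```bash
python3 -c "from st import *; print(sh(robot.get_obs()['position']))"
```

```text
(np.float64(-65.7), np.float64(-1.1), np.float64(179.6))
```

>>> servo_tool(rows=[1, -0.015, 0.001, 0, 0, 1, -0.01, 0.001, 0, 0, 1, -0.005, 0, 0, 0, 1, -0.004, 0, 0, 0, 1, -0.004, 0, 0, 0])

```text
time: 8.0
position: [0.538, -0.0778, 0.1794]
tool_rot: [0.112, 0.994, 0.0, -0.001]
ft_force: [-1.3, -0.0, 2.1]
grip_width: 0.0005
grip_force: 0.9
```

>>> servo_tool(rows=[1, -0.004, 0, 0, 0, 1, -0.004, 0, 0, 0, 1, -0.004, 0, 0, 0, 1, -0.004, 0, 0, 0, 1, -0.004, 0, 0, 0])

```text
time: 8.42
position: [0.5574, -0.0825, 0.1795]
tool_rot: [0.112, 0.994, 0.0, -0.0]
ft_force: [-0.7, 1.6, 0.5]
grip_width: 0.0005
grip_force: 1.1
```

```bash
python3 -c "from st import *; look('f',('side',))"
```

```text
t 8.42 tcp x'y'z (np.float64(-8.9), np.float64(2.6), np.float64(179.5)) F [-0.7  1.6  0.5]
```

View pics/f.png

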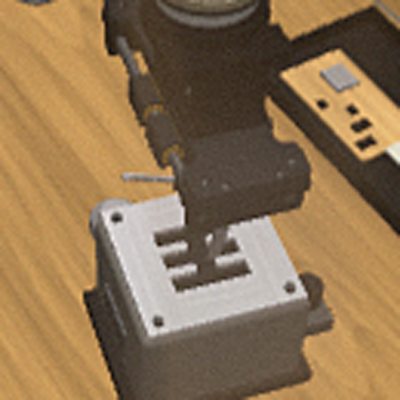

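The stick at about (215,245) leans forward into the middle lane. I keep pushing.

>>> servo_tool(rows=[1, -0.004, 0, 0, 0, 1, -0.004, 0, 0, 0, 1, -0.004, 0, 0, 0, 1, -0.004, 0, 0, 0, 1, -0.002, 0, 0, 0])

```text
time: 8.93
position: [0.5754, -0.0872, 0.1793]
tool_rot: [0.112, 0.994, -0.0, 0.0]
ft_force: [-2.3, 0.3, -1.1]
grip_width: 0.0006
grip_force: 0.9
```

>>> servo_tool(rows=[1, -0.002, 0, 0, 0, 1, -0.001, 0, 0, 0])

```text
time: 9.1
position: [0.578, -0.0878, 0.1794]
tool_rot: [0.112, 0.994, -0.0, -0.0]
ft_force: [-1.6, 0.2, -0.2]
grip_width: 0.0006
grip_force: 0.9
```

```bash
python3 -c "from st import *; look('g',('side',))"
```

```text
t 9.1 tcp x'y'z (np.float64(12.4), np.float64(2.0), np.float64(179.4)) F [-1.6  0.2 -0.2]
```

No stop force yet, so I creep on until it shows.

>>> servo_tool(rows=[1, -0.0015, 0, 0, 0, 1, -0.0015, 0, 0, 0, 1, 0, 0, 0, 0])

```text
time: 9.45
position: [0.5796, -0.088, 0.1792]
tool_rot: [0.112, 0.994, 0.0, -0.001]
ft_force: [-4.4, 0.4, -1.1]
grip_width: 0.0005
grip_force: 2.1
```

>>> servo_tool(rows=[1, -0.001, 0, 0, 0, 1, 0, 0, 0, 0])

```text
time: 9.62
position: [0.5802, -0.0881, 0.1791]
tool_rot: [0.112, 0.994, 0.0, -0.002]
ft_force: [-4.9, 0.1, -0.6]
grip_width: 0.0006
grip_force: 2.7
```

The force is rising against the stop. I push 2 mm more to confirm, then back straight off.

>>> servo_tool(rows=[1, -0.002, 0, 0, 0, 1, 0, 0, 0, 0])

```text
time: 9.78
position: [0.5812, -0.0884, 0.179]
tool_rot: [0.112, 0.994, 0.0, -0.003]
ft_force: [-7.5, 0.7, 0.7]
grip_width: 0.0001
grip_force: 3.6
```

>>> servo_tool(rows=[1, 0.005, 0, 0, 0, 1, 0.01, 0, 0, 0, 1, 0.025, 0, 0, 0, 1, 0.035, 0, 0, 0, 1, 0.035, 0, 0, 0])

```text
time: 10.2
position: [0.4784, -0.065, 0.1803]
tool_rot: [0.112, 0.994, -0.001, 0.004]
ft_force: [-0.8, 1.2, -0.7]
grip_width: 0.0008
grip_force: 0.0
```

>>> servo_tool(rows=[1, 0, 0.035, -0.01, 0, 1, 0, 0.035, -0.01, 0, 1, 0, 0.035, 0, 0, 1, 0, 0, 0, 0, 1, 0, 0, 0, 0])

```text
time: 10.62
position: [0.502, 0.0393, 0.2006]
tool_rot: [0.11, 0.994, -0.0, 0.003]
ft_force: [-0.4, -1.4, -0.7]
grip_width: 0.0006
grip_force: 0.0
```

```bash
python3 -c "from st import *; look('k')"
```

```text
t 10.62 tcp x'y'z (np.float64(-89.9), np.float64(109.1), np.float64(200.6)) F [-0.4 -1.4 -0.7]
top knob (np.float64(42.3), np.float64(-1.5), 181.6) 0.54
side knob (np.float64(44.6), np.float64(2.1), 184.7) 0.7
```

View pics/k.png

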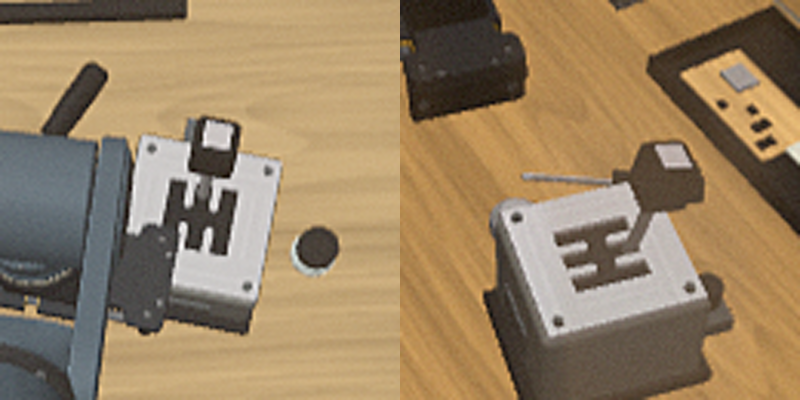

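Both views show the stick in the front slot of the middle lane (top crop (205,190)). The knob centre is at x' ≈ 43 mm (0.26 rad), y' ≈ 0, and the hand is clear.

```bash
python3 -c "from rig import robot; print(robot.hand_in())"
```

```text
the job is handed in; nothing more can be done
None
```

I handed the job in with the lever fully home in the third slot: it leans about 0.26 rad forward in the middle lane, it was only pushed and never pinched, and the hand is clear. The hand-in returned no verdict.

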